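# Fit the missing beater and hold it home

## Task

The kitchen machine has a beater in only one of its two spindles: take the spare wire beater (not the dough hook) out of the caddy, put its stem into the empty spindle, turn it until the splines mesh and push it fully home, until its collar lies on the spindle's rim. An ejector spring pushes it back out, so finish with the gripper still holding the beater and pressing it home, and do not let go. Leave the fitted beater, the dough hook and the other things where they are.

Things in the scene. Friction and masses are not known exactly. Their poses are not given: they have to be found in the camera images.
- spare_grip (a point): Spare wire beater (four wire loops, 40 mm across, about 80 g, 128 mm tall), upright, stem down in one of the caddy's pockets. This point: centre of its square grip cap (16 x 16 mm, 36 mm tall), 110 mm above the foot; z up, x and y square to the cap's sides and along the splines. The loops begin 18 mm below. Lift it 30 mm to clear the pocket.
- spare_foot (a point): Centre of the spare beater's foot, 110 mm below spare_grip, same axes. The foot end is a cross of four straight splines, 20 mm across, each 6 mm thick, 18 mm tall, rounded below. A collar 36 mm across begins 30 mm above the foot; in the caddy it rests on the caddy's top.
- hook_grip (a point): Dough hook (one thick spiral rod in place of wire loops, otherwise the same stem and cap) in the caddy's other pocket, where it stays. This point: centre of its grip cap, 110 mm above its foot.
- fitted_grip (a point): The wire beater already home in one of the mixer's spindles, the same in shape as the spare. This point: centre of its grip cap, 110 mm above its foot; its top is 208 mm above the counter.
- spindle_a_mouth (a point): Spindle turret, front or rear on the mixer; empty unless the fitted beater stands in it. Fixed, does not turn, 48 mm across. This point: centre of its mouth, on the rim, 110 mm above the counter; x and y along the four slots inside and the four ribs outside. Mouth: round bore 25 mm across, 13 mm deep; below it a cross of four slots 8.4 mm wide.
- spindle_b_mouth (a point): Spindle turret, front or rear on the mixer; empty unless the fitted beater stands in it. Fixed, does not turn, 48 mm across. This point: centre of its mouth, on the rim, 110 mm above the counter; x and y along the four slots inside and the four ribs outside. Mouth: round bore 25 mm across, 13 mm deep; below it a cross of four slots 8.4 mm wide.
- spindle_a: Turret a; origin on its axis 35 mm below the rim. The bore takes a stem at any angle; it stops on the cross, foot 13 mm below the rim, unless its splines are in line with the slots (any quarter turn, within 6 degrees). Fully home the foot is 30 mm below the rim, the collar on the rim.
- spindle_b: Turret b; the same. In the empty turret an ejector spring meets the foot 22 mm below the rim and pushes up with 3 N there, 7 N when the beater is home; not held down, the beater rises again 8 mm.
- mixer: White kitchen machine with its bowl off: a fixed low housing 172 x 84 mm, 75 mm high, with a speed dial on its front. Origin at the centre of its underside on the counter; the spindles stand 40 mm either side of it along its x axis.
- caddy: Fixed wooden caddy block 150 x 62 mm, 105 mm high, with two round pockets (25 mm across, 35 mm deep) 40 mm either side of its centre along its x axis. Origin at the centre of its underside.
- spare_beater: The spare beater as a whole; origin at the centre of its foot, z up along the stem.
- lime: Bystander: a lime, 57 mm long, right of the work.
- salt_shaker: Bystander: salt shaker, 44 mm across, 90 mm tall, right of the work.
Things that resemble listed ones, but are neither listed nor needed, are in the scene too. What is shaped like the spare_beater but purple is not meant.

How it is judged:
By the outcome, as a careful person would: the job done as asked, in the order asked, and still so for the second after the job is handed in, while the arm keeps its last pose, push and grip.
It also fails if it takes over 40 s, if anything falls off the work surface, if the arm or the gripper's body presses on something with over 40 N, if the wrist force passes 120 N, or if a joint passes its speed limit or range.

## Robot

A 7-joint arm with a two-finger parallel gripper is mounted at the origin on a cart in front of the work surface, level with it; the furniture and walls round the work are solid. World frame = base frame: x ahead of the robot, y to its left, z up, the work surface at z = 0. Lengths are in m, angles in rad, forces in N, time in s.
With the tool pointing down it reaches from about 0.425 to 0.875 m from the base axis. Payload 4.7 kg.
Tool frame: the origin (TCP) lies midway between the tips of the shut fingers; the grasp point (between the pads) lies 19 mm behind it (ctrl.grip_point_offset is the distance from the TCP to the grasp point, in m); z points along the fingers, y is the line along which they close (so a half turn about z gives the same grasp; the last joint's range is limited). The gripper opens to 87 mm and grips with 3 to 60 N. Pads are 19 mm wide; open, the fingers measure 117 mm over their backs; the gripper's body (75 mm by 190 mm) begins 51 mm behind the grasp point.
Start: joints at [-1.285, 0.321, -0.07, 1.45, 0.023, 1.371, -0.057], TCP at [0.175, 0.626, 0.191] pointing down, gripper open.
Joint ranges: [-2.86, 2.86], [-0.3, 2.09], [-1.38, 1.24], [0.06, 2.45], [-1.56, 4.7], [0.09, 2.05], [-2.69, 2.69]. Speed limits (rad/s): [2.57, 2.57, 3.14, 3.14, 3.14, 3.14, 3.14].

## Interface

Orientations are given as a rotation vector (axis times angle).
In Python, from bench import ctrl gives the robot as it stands.
- The arm moves only by the tool move_arm, never from a script. Its argument "increments" is text: rows parted by semicolons, each of 7 numbers parted by spaces: the shift along the world's x, y, z in mm, then the turn, a rotation vector about the world's x, y, z in degrees, then the closure in counts, from 0 (fully open) to 255 (shut). A call has exactly 8 rows; each row shifts and turns the commanded pose from where the row before left it; what a row does not reach is not made up. A row lasts 1/12 s, in which the tool goes at most 41.7 mm and 7.16 degrees, less where a joint would pass 70% of its speed; a pose out of reach is approached as far as the arm can. A call with a gripper value outside its range is refused whole. The fingers move at their own pace and stop on an object; "grip_force" is the grip in N (left out, the last holds). Time passes only in rows, so rows that do not move let the fingers close, or fill a call up. It gives the time, the measured TCP pose, the force, the opening and the grip force at its end, in the units of the state.
- ctrl.get_state(): the state, without advancing time (a new reading comes with each control period).
- ctrl.get_image(name): name is "scene" or "top"; returns a dict with "frame" (384x512x3 uint8, red, green, blue), "depth" (384x512 float32, m along the optical axis (not along the pixel's ray), 0 where there is no reading), "fx", "fy", "cx", "cy" (pixels), "position" and "orientation" of the camera in the world. Camera axes: x right, y down, z forward; pixel columns grow to the right and rows downward; lengths in m; the calibration is good to about 2 mm. A picture is of the moment at which its call begins.
- ctrl.close_job(): hands the job in; it is judged then, once.
Trained networks look in a picture, given as the dict that the camera call returned (one of the last four; its "shot" number tells which), for a name from the list of things; names that differ only in an ending like _2 or _b are one class to them, and where a whole thing is asked for, a point or a joint stands for the part that bears it (a point fixed in the world has none). Each returns a list of dicts, best first, with "score" (0 to 1); they miss things now and then, are a little off and sometimes report something else, mostly with a low value. They report only what shows in the picture. A call takes as long as a camera call. They do not tell look-alikes from the thing itself.
- ctrl.find_in(target, picture): "centre" ([x, y, z] in m, in world coordinates, good to about 4 mm: the middle of the surface that is visible of it).
- ctrl.silhouettes(target, picture): "region" (384x512 bool, what is visible of it).
The state is a dict: "time": time; "joint_positions": joint angles; "qd": joint speeds; "joint_torque": joint torques, N m; "position": TCP position; "tool_rot": TCP orientation; "ft_force": force on the tool from outside, world axes, zero at the start; "torque": the same for the moment, N m; "grip_width": opening from 0.0 (shut) to 1.0 (fully open); "grip_force": force on a finger pad.
Only numpy, scipy, OpenCV 4.12 (cv2) and the standard library are available. Lean on these libraries where they do the work, as an engineer would, in place of code of your own. Each camera call takes 0.05 s, during which the arm holds its last target. There are 200 camera calls.

## Working session

There is one attempt and no reset: what is moved stays moved. The work goes in short steps, Python scripts to look and compute and a tool call to move; the robot and the scene stay as the last step left them, time stands still between calls to the robot, and variables do not carry over. Pictures are saved under pics/ and viewed, at most 10 in all, crops included, and the job is handed in when it is done.

Besides the shell and the picture viewer there is one more tool, called after "Call:" as name(argument=value, ...) on one line, values as JSON. move_arm: Moves the arm, as the interface text tells. Its arguments: {"type":"object","properties":{"increments":{"type":"string"},"grip_force":{"type":"number"}},"required":["increments"]}

```bash
mkdir -p pics
cat > h.py <<'E'
import numpy as np,cv2
from scipy.spatial.transform import Rotation as R
from bench import ctrl
def rot(o):
    o=np.array(o,float)
    return o if o.shape==(3,3) else (R.from_rotvec(o).as_matrix() if o.size==3 else R.from_quat(o).as_matrix())
def cloud(p):
    d=p["depth"];v,u=np.indices(d.shape)
    c=np.stack([(u-p["cx"])/p["fx"]*d,(v-p["cy"])/p["fy"]*d,d],-1)
    w=c@rot(p["orientation"]).T+np.array(p["position"]); w[d==0]=np.nan
    return w
def proj(p,X):
    c=(np.array(X)-p["position"])@rot(p["orientation"])
    return c[...,0]/c[...,2]*p["fx"]+p["cx"],c[...,1]/c[...,2]*p["fy"]+p["cy"]
def save(p,n,box=None,s=1):
    f=p["frame"][...,::-1]
    if box: f=f[box[1]:box[3],box[0]:box[2]]
    cv2.imwrite("pics/"+n,cv2.resize(f,None,fx=s,fy=s,interpolation=cv2.INTER_CUBIC))
E
python3 - <<'E'
from h import *
np.set_printoptions(precision=4,suppress=True)
for n in("scene","top"):
    p=ctrl.get_image(n);save(p,n+"0.png",s=1.5);print(n,p["position"],p["orientation"],p["fx"])
    for t in("spare_grip","spare_foot","hook_grip","fitted_grip","spindle_a_mouth","spindle_a","mixer","caddy","spare_beater"):
        for r in ctrl.find_in(t,p)[:4]: print(t,np.array(r["centre"]),round(r["score"],2),np.round(proj(p,r["centre"])))
print(ctrl.get_state())
E
```

```text
scene [-0.0957  0.567   0.5337] [-1.0378  2.156  -1.2766] 349.42921316133294
spare_grip [0.4445 0.2068 0.0622] 0.77 [231. 241.]
spare_grip [0.486  0.119  0.1517] 0.57 [251. 188.]
spare_foot [0.4412 0.2071 0.0597] 0.61 [232. 242.]
spare_foot [0.4799 0.1193 0.1495] 0.53 [252. 190.]
hook_grip [0.4047 0.1135 0.1518] 0.68 [275. 201.]
fitted_grip [0.4854 0.3183 0.1487] 0.93 [174. 217.]
spindle_a_mouth [0.4677 0.3256 0.0984] 0.81 [177. 242.]
spindle_a [0.3978 0.3289 0.1008] 0.9 [192. 259.]
spindle_a [0.467  0.3284 0.0985] 0.88 [176. 243.]
mixer [0.3803 0.3497 0.0652] 0.92 [189. 282.]
caddy [0.4138 0.1334 0.0675] 0.8 [265. 234.]
spare_beater [0.4457 0.2071 0.0636] 0.9 [231. 240.]
spare_beater [0.4841 0.1167 0.1488] 0.88 [252. 189.]
top [0.3105 0.0758 0.9695] [-2.1422  2.1323 -0.167 ] 353.03506600310465
spare_grip [0.4916 0.1097 0.1372] 0.77 [242. 172.]
spare_grip [0.4452 0.1945 0.0573] 0.68 [211. 196.]
spare_foot [0.4456 0.1921 0.0547] 0.69 [212. 196.]
spare_foot [0.4922 0.1102 0.1416] 0.63 [242. 172.]
hook_grip [0.4084 0.1032 0.1584] 0.66 [244. 205.]
fitted_grip [0.4866 0.3098 0.1359] 0.52 
[... 342 characters left out ...]
.1048] 0.79 [243. 191.]
spare_beater [0.4457 0.1984 0.0571] 0.77 [209. 196.]
spare_beater [0.4891 0.1088 0.1356] 0.46 [243. 173.]
spare_beater [0.4401 0.3004 0.0697] 0.23 [169. 197.]
{'time': 1.0, 'joint_positions': array([-1.2849,  0.321 , -0.0701,  1.4505,  0.0226,  1.3708, -0.0569]), 'qd': array([-0.    , -0.0001,  0.0013, -0.0009,  0.    , -0.001 ,  0.0028]), 'joint_torque': array([  0.0002, -49.1112,  -0.4031, -31.2783,  -0.0637,   0.0337,
         0.    ]), 'position': array([0.1746, 0.6261, 0.1908]), 'tool_rot': array([0.4257, 3.1126, 0.0001]), 'ft_force': array([-0.1711, -0.7102,  0.2854]), 'torque': array([0.009 , 0.002 , 0.0161]), 'grip_force': 0.0, 'grip_width': 1.004637788372869}
```

View pics/scene0.png

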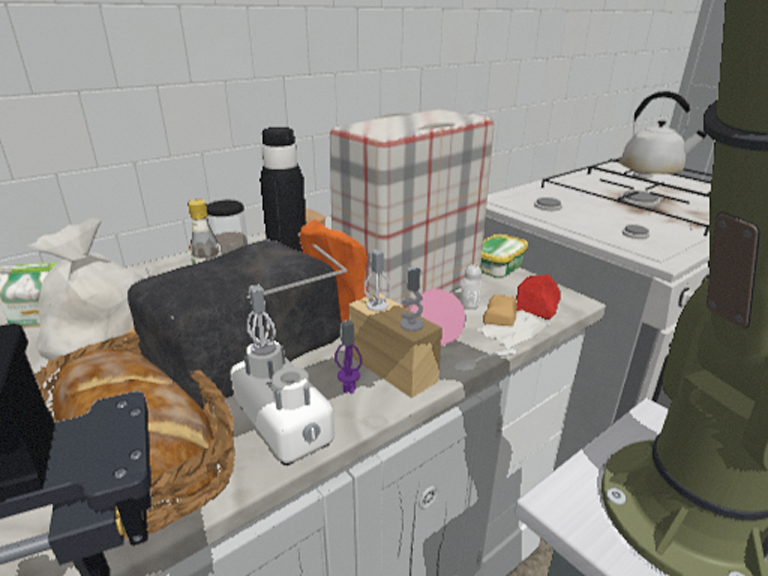

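View pics/top0.png

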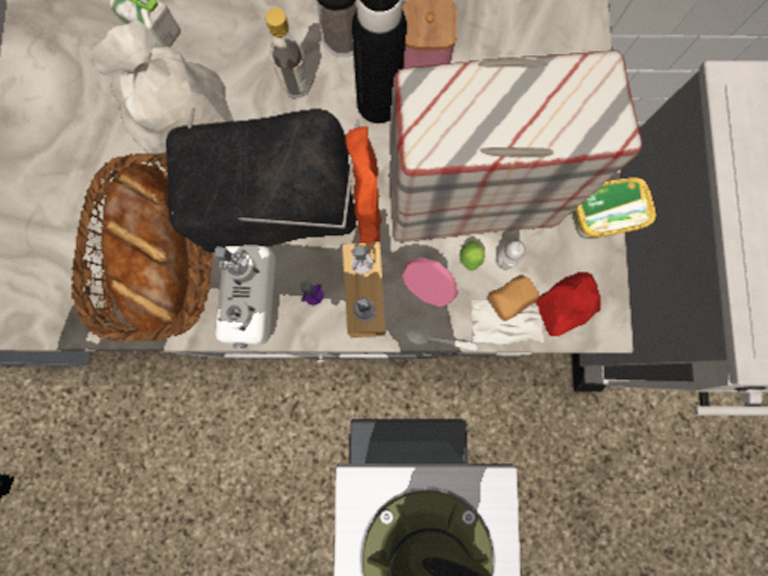

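The scene view shows the spare beater in the caddy's rear pocket at (376,270) and the hook in the front pocket at (414,295). The purple decoy is at (348,355). The fitted beater is in the rear spindle, and the front spindle at (290,385) is empty. In the top view the empty mouth is at (237,315) and the spare at (362,255).

Run:
```python
from h import *
np.set_printoptions(precision=4,suppress=True)
T=ctrl.get_image("top");S=ctrl.get_image("scene")
WT=cloud(T);WS=cloud(S)
def box(W,lo,hi): return np.all((W>lo)&(W<hi),-1)
# caddy top
for nm,W in(("top",WT),("scene",WS)):
    m=box(W,[.33,.05,.095],[.56,.17,.112]); P=W[m]
    r=cv2.minAreaRect((P[:,:2]*1000).astype(np.float32)); print(nm,"caddy",m.sum(),np.median(P[:,2]),r)
    m=box(W,[.30,.24,.06],[.56,.37,.082]); P=W[m]
    r=cv2.minAreaRect((P[:,:2]*1000).astype(np.float32)); print(nm,"mixer",m.sum(),np.median(P[:,2]),r)
    m=box(W,[.36,.25,.100],[.45,.36,.12]); P=W[m]
    (c,rad)=cv2.minEnclosingCircle((P[:,:2]*1000).astype(np.float32)); print(nm,"rim",m.sum(),np.median(P[:,2]),c,rad,P[:,:2].min(0),P[:,:2].max(0))
    for q,lo,hi in(("spare",[.45,.08,.17],[.53,.15,.23]),("fit",[.44,.26,.17],[.53,.35,.23]),("hook",[.37,.07,.17],[.44,.14,.23])):
        m=box(W,lo,hi);P=W[m];t=P[P[:,2]>.197]
        print(nm,q,len(P),P[:,2].max(),t.mean(0),P.min(0)[:2],P.max(0)[:2],len(t))
m=box(WT,[.3,-.1,.1],[.8,.5,.6])
for y in np.arange(0,.45,.05):
    print(round(y,2),[ (round(x,2),round(float(np.nanmax(WT[box(WT,[x,y,.0],[x+.05,y+.05,.7])][:,2],initial=0)),2)) for x in np.arange(.4,.7,.05)])
u,v=map(int,proj(T,[.405,.31,.11])); save(T,"c1.png",(u-30,v-45,u+40,v+25),8)
u,v=map(int,proj(S,[.405,.32,.11])); save(S,"c2.png",(u-40,v-60,u+80,v+30),6)
```

```text
top caddy 1230 0.10569602824013113 ((466.6495666503906, 109.38412475585938), (113.5137939453125, 184.98300170898438), 89.09297943115234)
top mixer 1440 0.07430096657898005 ((449.6934814453125, 301.5055236816406), (191.22496032714844, 129.48573303222656), 1.9532550573349)
top rim 269 0.1106876692998563 (406.5240173339844, 319.9535217285156) 28.133731842041016 [0.3805 0.2939] [0.4324 0.3462]
top spare 66 0.20499184911275936 [0.4902 0.1121 0.2026] [0.4829 0.1054] [0.4986 0.12  ] 51
top fit 93 0.21087222556420848 [0.4856 0.3168 0.2071] [0.4767 0.3094] [0.494  0.3256] 60
top hook 63 0.20574305545094929 [0.4109 0.1071 0.2029] [0.4023 0.0981] [0.4198 0.1157] 53
scene caddy 1049 0.10351891455135298 ((467.20916748046875, 110.61173248291016), (119.0851058959961, 185.02923583984375), 89.71019744873047)
scene mixer 1589 0.07202169355630633 ((450.00347900390625, 301.7498779296875), (192.3354949951172, 130.52577209472656), 2.108436346054077)
scene rim 345 0.10813963420538791 (404.5617370605469, 322.7937927246094) 26.69504165649414 [0.3794 0.2986] [0.4299 0.3488]
scene spare 117 0.2018233939942981 
[... 962 characters left out ...]
4(0.55), 0.17), (np.float64(0.6), 0.17), (np.float64(0.65), 0.17)]
0.25 [(np.float64(0.4), 0.11), (np.float64(0.45), 0.11), (np.float64(0.5), 0.17), (np.float64(0.55), 0.17), (np.float64(0.6), 0.17), (np.float64(0.65), 0.17)]
0.3 [(np.float64(0.4), 0.11), (np.float64(0.45), 0.21), (np.float64(0.5), 0.17), (np.float64(0.55), 0.17), (np.float64(0.6), 0.17), (np.float64(0.65), 0.17)]
0.35 [(np.float64(0.4), 0.09), (np.float64(0.45), 0.09), (np.float64(0.5), 0.17), (np.float64(0.55), 0.17), (np.float64(0.6), 0.17), (np.float64(0.65), 0.17)]
0.4 [(np.float64(0.4), 0.11), (np.float64(0.45), 0.11), (np.float64(0.5), 0.17), (np.float64(0.55), 0.17), (np.float64(0.6), 0.17), (np.float64(0.65), 0.17)]
```

View pics/c1.png

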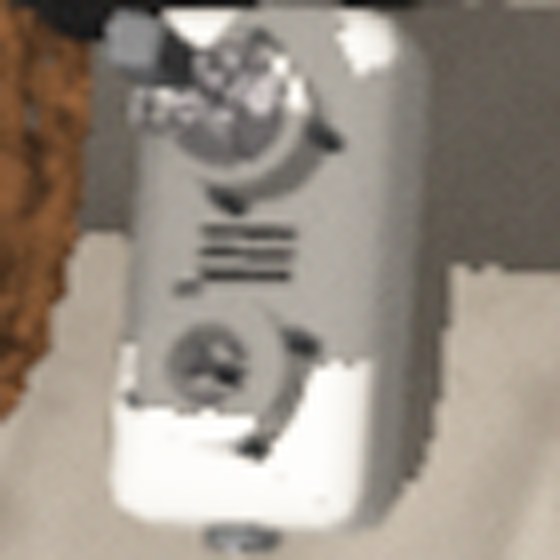

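View pics/c2.png

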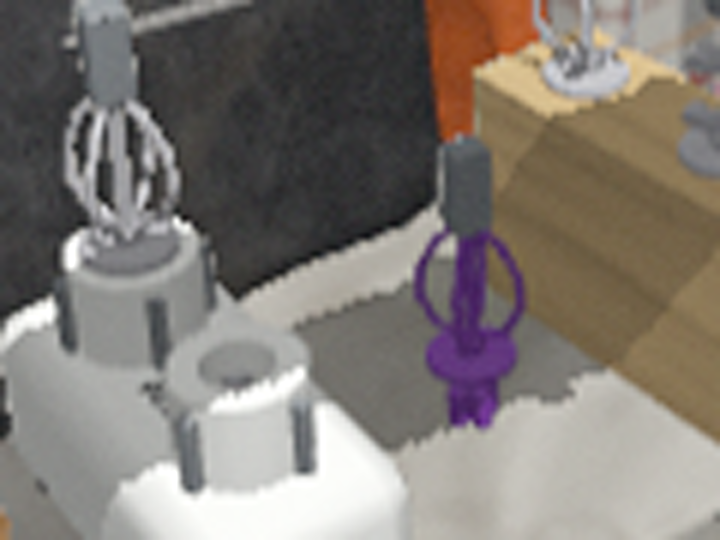

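Run:
```python
from h import *
np.set_printoptions(precision=4,suppress=True)
T=ctrl.get_image("top");S=ctrl.get_image("scene")
for nm,W in(("top",cloud(T)),("scene",cloud(S))):
    for lo,hi in((.2,.25),(.25,.3),(.3,.37)):
        for x0 in np.arange(.48,.66,.03):
            m=(W[...,2]>lo)&(W[...,2]<hi)&(abs(W[...,0]-x0-.015)<.015)&(W[...,1]>-.2)&(W[...,1]<.105)
            if m.sum()>3: print(nm,lo,round(x0,2),m.sum(),"ymax",W[m][:,1].max())
u,v=map(int,proj(T,[.488,.112,.2])); a=T["frame"][v-15:v+15,u-15:u+15]
u,v=map(int,proj(S,[.488,.112,.2])); b=S["frame"][v-15:v+15,u-15:u+15]
u,v=map(int,proj(T,[.486,.317,.207])); c=T["frame"][v-15:v+15,u-15:u+15]
cv2.imwrite("pics/c3.png",cv2.resize(np.hstack([a,b,c])[...,::-1],None,fx=8.5,fy=8.5,interpolation=cv2.INTER_NEAREST))
```

```text
top 0.2 0.54 644 ymax 0.05757208608920473
top 0.2 0.57 193 ymax 0.05977363326914465
top 0.2 0.6 21 ymax 0.0641493316750496
top 0.2 0.63 15 ymax 0.06634865013537189
top 0.2 0.66 12 ymax 0.068299581022087
top 0.25 0.54 806 ymax 0.058635562398257575
top 0.25 0.57 217 ymax 0.060939748935929135
top 0.25 0.6 20 ymax 0.06300346193460453
top 0.25 0.63 22 ymax 0.06501496143477378
top 0.25 0.66 17 ymax 0.0668422059767206
top 0.3 0.54 1541 ymax 0.05778168079248948
top 0.3 0.57 2431 ymax 0.061009471797669315
top 0.3 0.6 2124 ymax 0.06303705876264849
top 0.3 0.63 2124 ymax 0.06379532923186577
top 0.3 0.66 2056 ymax 0.06552157153856018
scene 0.2 0.54 984 ymax 0.060959656026660536
scene 0.2 0.57 364 ymax 0.06291214340427154
scene 0.2 0.6 138 ymax 0.0668352866323928
scene 0.2 0.63 125 ymax 0.0688285267821741
scene 0.2 0.66 106 ymax 0.06948196469253443
scene 0.25 0.54 1097 ymax 0.0612134402323371
scene 0.25 0.57 360 ymax 0.06362489486899414
scene 0.25 0.6 145 ymax 0.06571211649073971
scene 0.25 0.63 134 ymax 0.06744860032559069
scene 0.25 0.66 122 ymax 0.06835603649476807
scene 0.3 0.54 1200 ymax 0.05971818884272018
scene 0.3 0.57 686 ymax 0.0619002864000574
scene 0.3 0.6 384 ymax 0.06459414120714269
scene 0.3 0.63 367 ymax 0.06538840605961604
scene 0.3 0.66 318 ymax 0.0670737070776754
```

View pics/c3.png

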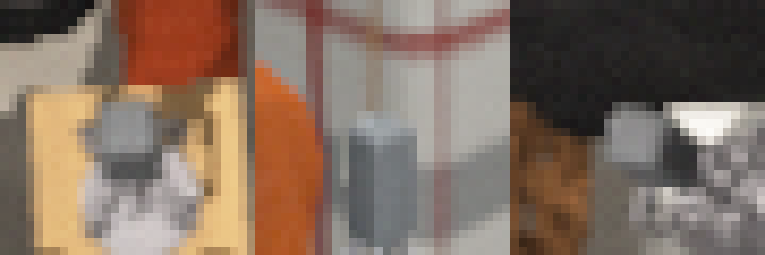

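The crops show the front turret's dark ribs at (300,342) and (252,447) in the top crop and at (190,455) and (305,435) in the scene crop. They are turned relative to the mixer. The spare's cap is yawed only slightly from the world axes. Next I'll measure the rib angles and the bag's clearance.

Run:
```python
from h import *
np.set_printoptions(precision=1,suppress=True)
C={"top":[(.4061,.3200),(.4856,.3168)],"scene":[(.4041,.3237),(.4834,.3204)]}
for n in("top","scene"):
    T=ctrl.get_image(n);W=cloud(T);g=T["frame"].max(-1)
    for c in C[n]:
        d=W[...,:2]-c;r=np.hypot(d[...,0],d[...,1])
        m=(r>.021)&(r<.034)&(W[...,2]>.078)&(W[...,2]<.112)&(g<110)
        k,l,st,_=cv2.connectedComponentsWithStats(m.astype(np.uint8),connectivity=8)
        for i in range(1,k):
            s=l==i
            if s.sum()<3: continue
            a=np.degrees(np.arctan2(d[s][:,1].mean(),d[s][:,0].mean()));print(n,c,s.sum(),"ang",round(a,1),"mod90",round((a+45)%90-45,1),"r",r[s].mean()*1e3,"z",W[s][:,2].mean()*1e3)
    m=(W[...,2]>.2)&(W[...,2]<.35)&(W[...,1]>-.05)&(W[...,1]<.07)&(W[...,0]>.45)
    P=W[m];P=P[(P[:,1]<.06)]; print("bag xmin",[float(np.round(P[(abs(P[:,1]-y)<.01)][:,0].min(),3)) for y in (-.04,-.02,0,.02,.04)])
    m=(W[...,2]>.172)&(W[...,2]<.2005)&(abs(W[...,0]-.489)<.02)&(abs(W[...,1]-.113)<.02)
    print(cv2.minAreaRect((W[m][:,:2]*1000).astype(np.float32)))
    m=(W[...,2]>.197)&(W[...,2]<.22)&(abs(W[...,0]-.489)<.02)&(abs(W[...,1]-.113)<.02)
    print(cv2.minAreaRect((W[m][:,:2]*1000).astype(np.float32)))
```

```text
top (0.4061, 0.32) 4 ang 8.6 mod90 8.6 r 33.13851754611951 z 79.11144505787333
top (0.4061, 0.32) 10 ang -70.8 mod90 19.2 r 24.646447640834715 z 98.61005283996644
top (0.4061, 0.32) 5 ang -157.1 mod90 22.9 r 26.251919362732146 z 100.09552574835823
top (0.4856, 0.3168) 3 ang -9.8 mod90 -9.8 r 25.837644449121914 z 105.4377717946567
top (0.4856, 0.3168) 43 ang -147.2 mod90 32.8 r 23.935399165158827 z 96.56382270305848
bag xmin [0.558, 0.556, 0.554, 0.551, 0.549]
((483.6349182128906, 112.94623565673828), (14.377903938293457, 2.4583323001861572), 85.50621032714844)
((490.6303405761719, 112.10932922363281), (13.494397163391113, 15.976372718811035), 89.821533203125)
scene (0.4041, 0.3237) 6 ang -158.2 mod90 21.8 r 23.256317360564424 z 94.63687510237108
scene (0.4041, 0.3237) 10 ang 105.9 mod90 15.9 r 25.23880369654972 z 88.15426492197516
scene (0.4041, 0.3237) 3 ang -157.8 mod90 22.2 r 24.421511368638473 z 81.28631714119977
scene (0.4834, 0.3204) 18 ang -96.8 mod90 -6.8 r 27.25843488258081 z 91.06245717028813
scene (0.4834, 0.3204) 27 ang 76.3 mod90 -13.7 r 25.015045159489528 z 91.03255456489396
scene (0.4834, 0.3204) 29 ang 171.8 mod90 -8.2 r 23.651175702083638 z 93.12551465708003
bag xmin [0.557, 0.555, 0.55, 0.551, 0.548]
((489.0124206542969, 117.72844696044922), (20.42962646484375, 12.948883056640625), 33.905242919921875)
((490.596923828125, 114.15509796142578), (14.940361022949219, 15.913748741149902), 8.414700508117676)
```

Call:
move_arm(increments="0 0 30 0 0 0 0;0 0 30 0 0 0 0;13 -21 5 0 0 0 0;13 -21 5 0 0 0 0;13 -21 5 0 0 0 0;13 -21 5 0 0 0 0;13 -21 5 0 0 0 0;13 -21 5 0 0 0 0", grip_force=30)

```text
time: 1.97
position: [0.2531, 0.4991, 0.2812]
tool_rot: [0.426, 3.113, 0.001]
ft_force: [0.4, 0.8, 0.7]
grip_width: 0.999
grip_force: 0.0
```

Call:
move_arm(increments="20 -32 0 0 0 1.2 0;20 -32 0 0 0 1.2 0;20 -32 0 0 0 1.2 0;20 -32 0 0 0 1.2 0;20 -32 0 0 0 1.2 0;20 -32 0 0 0 1.2 0;20 -32 0 0 0 1.2 0;20 -32 0 0 0 1.1 0")

```text
time: 2.63
position: [0.4132, 0.2424, 0.2811]
tool_rot: [0.165, 3.137, 0.002]
ft_force: [1.0, 1.1, -0.0]
grip_width: 1.001
grip_force: 0.0
```

Call:
move_arm(increments="15 -26 0 0 0 0 0;15 -26 0 0 0 0 0;15 -26 0 0 0 0 0;15 -26 0 0 0 0 0;17 -26 0 0 0 0 0;0 0 0 0 0 0 0;0 0 0 0 0 0 0;0 0 0 0 0 0 0")

```text
time: 3.3
position: [0.4892, 0.1148, 0.2808]
tool_rot: [-0.166, -3.137, -0.001]
ft_force: [-0.4, 0.4, 0.6]
grip_width: 1.001
grip_force: 0.0
```

Call:
move_arm(increments="0 0 -20 0 0 0 0;0 0 -20 0 0 0 0;0 0 -20 0 0 0 0;0 0 -20 0 0 0 0;0 0 -15 0 0 0 100;0 0 -15 0 0 0 100;0 0 0 0 0 0 120;0 0 0 0 0 0 120")

```text
time: 3.97
position: [0.4885, 0.1153, 0.1704]
tool_rot: [-0.163, -3.136, 0.001]
ft_force: [-0.2, -0.3, 0.6]
grip_width: 0.778
grip_force: 0.0
```

Run:
```python
from h import *
T=ctrl.get_image("top");S=ctrl.get_image("scene");
u,v=map(int,proj(S,[.489,.114,.17]));save(S,"d1.png",(u-50,v-40,u+50,v+40),6)
print(ctrl.get_state()["position"])
```

```text
[0.4898924  0.11515254 0.17187172]
```

View pics/d1.png

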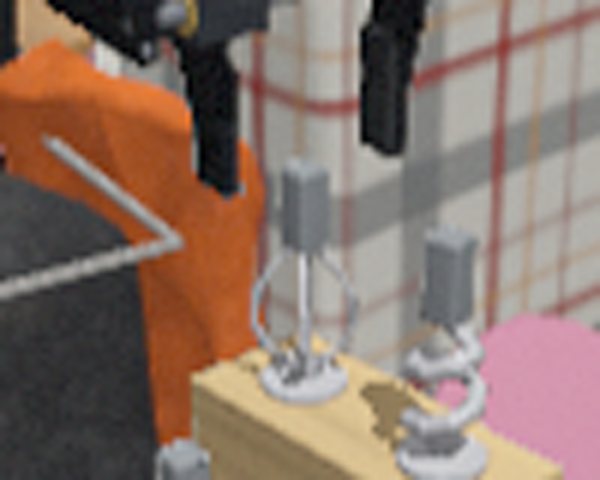

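The fingers straddle the spare's cap, with tips at (215,190) and (385,150) and the cap top at (305,165). The tips look higher than expected, so I'll check that with depth.

Run:
```python
from h import *
np.set_printoptions(precision=4,suppress=True)
S=ctrl.get_image("scene");W=cloud(S);g=S["frame"].max(-1)
for lo,hi in((.05,.1),(.125,.19)):
    m=(abs(W[...,0]-.489)<.025)&(W[...,1]>lo)&(W[...,1]<hi)&(W[...,2]>.14)&(g<70)
    P=W[m];P=P[P[:,2].argsort()];print(len(P));print(P[:8])
T=ctrl.get_image("top")
for p in(S,):
  for X in([.4885,.1153,.170],[.4885,.1153,.203],[.4885,.1153,.185]):print(proj(p,np.array(X)))
u,v=map(int,proj(S,[.489,.114,.17]));print(u,v)
print(ctrl.get_state()["position"],ctrl.get_state()["grip_width"])
```

```text
466
[[0.4878 0.0837 0.2039]
 [0.477  0.0866 0.2059]
 [0.4902 0.0849 0.2059]
 [0.4828 0.0849 0.206 ]
 [0.4936 0.0852 0.2074]
 [0.4744 0.0797 0.2075]
 [0.4757 0.0816 0.2075]
 [0.4847 0.0864 0.2082]]
1323
[[0.4988 0.1536 0.2063]
 [0.4855 0.1548 0.2065]
 [0.4905 0.154  0.2069]
 [0.4812 0.1524 0.2074]
 [0.4818 0.1548 0.2079]
 [0.4838 0.1506 0.2084]
 [0.4935 0.1546 0.2085]
 [0.4986 0.1537 0.2089]]
(np.float64(251.20131796184708), np.float64(180.45687070679185))
(np.float64(251.20135113015724), np.float64(167.6020765271093))
(np.float64(251.20133287638296), np.float64(174.67655545354353))
251 180
[0.4902 0.1148 0.172 ] 0.5999875335061303
```

Call:
move_arm(increments="0 0 0 0 0 0 140;0 0 0 0 0 0 150;0 0 0 0 0 0 160;0 0 0 0 0 0 165;0 0 0 0 0 0 170;0 0 0 0 0 0 170;0 0 0 0 0 0 170;0 0 0 0 0 0 170")

```text
time: 4.83
position: [0.4895, 0.1141, 0.1707]
tool_rot: [-0.166, -3.137, -0.0]
ft_force: [-0.6, -0.1, 0.7]
grip_width: 0.333
grip_force: 0.0
```

Run:
```python
from h import *
np.set_printoptions(precision=4,suppress=True)
S=ctrl.get_image("scene");W=cloud(S);g=S["frame"].max(-1)
for lo,hi in((.05,.105),(.12,.19)):
    m=(abs(W[...,0]-.489)<.025)&(W[...,1]>lo)&(W[...,1]<hi)&(W[...,2]>.14)&(g<70)
    P=W[m];P=P[P[:,2].argsort()];print(len(P));print(P[:5])
print(ctrl.get_state()["position"],ctrl.get_state()["grip_width"])
u,v=map(int,proj(S,[.489,.114,.19]));save(S,"d2.png",(u-40,v-40,u+40,v+40),6)
```

```text
456
[[0.4783 0.1004 0.2041]
 [0.49   0.1    0.2049]
 [0.4824 0.1001 0.2051]
 [0.487  0.0994 0.2058]
 [0.4938 0.1    0.2061]]
1400
[[0.481  0.1331 0.2046]
 [0.4906 0.1372 0.2047]
 [0.4801 0.1366 0.2059]
 [0.4994 0.1363 0.2063]
 [0.4805 0.1391 0.2064]]
[0.4895 0.1142 0.1707] 0.3311234252431421
```

View pics/d2.png

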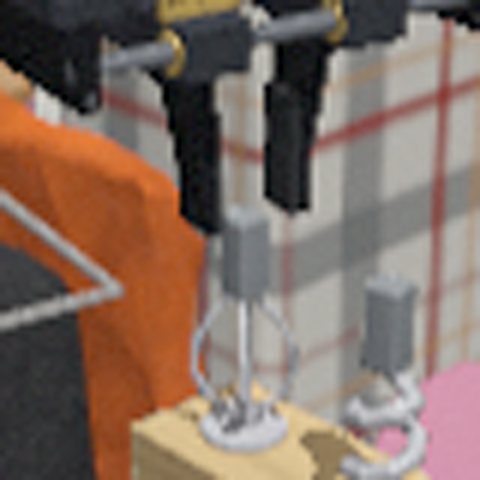

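Call:
move_arm(increments="0 0 -5 0 0 0 170;0 0 -5 0 0 0 170;0 0 -5 0 0 0 170;0 0 -5 0 0 0 170;0 0 -5 0 0 0 170;0 0 -5 0 0 0 170;0 0 -2 0 0 0 170;0 0 0 0 0 0 170")

```text
time: 5.55
position: [0.4891, 0.1139, 0.138]
tool_rot: [-0.166, -3.136, 0.001]
ft_force: [0.7, -0.4, -0.2]
grip_width: 0.331
grip_force: 0.0
```

Run:
```python
from h import *
np.set_printoptions(precision=4,suppress=True)
print(ctrl.grip_point_offset)
S=ctrl.get_image("scene");W=cloud(S);g=S["frame"].max(-1)
for lo,hi in((.05,.105),(.12,.19)):
    m=(abs(W[...,0]-.489)<.025)&(W[...,1]>lo)&(W[...,1]<hi)&(W[...,2]>.14)&(g<70)
    P=W[m];P=P[P[:,2].argsort()];print(len(P));print(P[:5])
print(ctrl.get_state()["position"],ctrl.get_state()["grip_width"])
```

```text
0.0187
406
[[0.4826 0.0996 0.1714]
 [0.4866 0.0994 0.1725]
 [0.4793 0.0992 0.1726]
 [0.4754 0.0963 0.1732]
 [0.4764 0.0986 0.1735]]
1681
[[0.4814 0.1331 0.1716]
 [0.4963 0.1363 0.1718]
 [0.501  0.1358 0.1725]
 [0.4822 0.1382 0.1728]
 [0.4865 0.1379 0.1736]]
[0.4894 0.1141 0.1385] 0.32875902638042515
```

Call:
move_arm(increments="0 0 0 0 0 0 190;0 0 0 0 0 0 200;0 0 0 0 0 0 210;0 0 0 0 0 0 225;0 0 0 0 0 0 240;0 0 0 0 0 0 240;0 0 0 0 0 0 240;0 0 0 0 0 0 240", grip_force=40)

```text
time: 6.27
position: [0.4897, 0.1141, 0.1389]
tool_rot: [0.166, 3.137, 0.0]
ft_force: [-0.0, -1.0, 0.7]
grip_width: 0.192
grip_force: 39.9
```

Call:
move_arm(increments="0 0 5 0 0 0 240;0 0 7 0 0 0 240;0 0 9 0 0 0 240;0 0 10 0 0 0 240;0 0 12 0 0 0 240;0 0 12 0 0 0 240;0 0 12 0 0 0 240;0 0 3 0 0 0 240")

```text
time: 6.93
position: [0.4909, 0.1146, 0.2118]
tool_rot: [0.166, 3.133, 0.003]
ft_force: [0.1, 0.0, -1.7]
grip_width: 0.187
grip_force: 39.9
```

Run:
```python
from h import *
np.set_printoptions(precision=4,suppress=True)
S=ctrl.get_image("scene");W=cloud(S)
s=ctrl.get_state();print(s["position"],s["grip_width"],s["ft_force"])
u,v=map(int,proj(S,[.489,.114,.2]));save(S,"e1.png",(u-45,v-40,u+45,v+50),6)
for r in ctrl.find_in("spare_foot",S)[:3]+ctrl.find_in("spare_beater",S)[:3]: print(r)
```

```text
[0.4908 0.1145 0.2113] 0.19484895411151681 [ 0.4893 -1.8561 -1.2172]
{'centre': [0.4405, 0.2067, 0.0613], 'score': 0.65}
{'centre': [0.4826, 0.1156, 0.1958], 'score': 0.54}
{'centre': [0.4883, 0.1181, 0.194], 'score': 0.79}
{'centre': [0.4414, 0.2071, 0.063], 'score': 0.57}
```

View pics/e1.png

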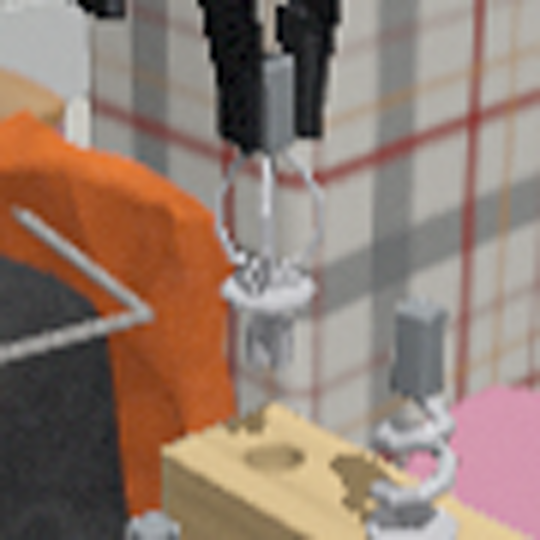

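The spare hangs straight from the gripper at (270,200). Its foot is clear of the empty pocket at (272,457), and the hook is undisturbed.

Call:
move_arm(increments="0 0 10 0 0 0 240;-6 14 0 0 0 0 240;-6 14 0 0 0 2 240;-6 14 0 0 0 2 240;-6 14 0 0 0 2 240;-6 14 0 0 0 2 240;-6 14 0 0 0 2 240;-6 14 0 0 0 2 240")

```text
time: 7.75
position: [0.4466, 0.2138, 0.2186]
tool_rot: [0.169, -3.137, 0.0]
ft_force: [0.0, 0.0, -0.8]
grip_width: 0.194
grip_force: 39.9
```

Call:
move_arm(increments="-6 15 0 0 0 2 240;-6 15 0 0 0 2 240;-6 15 0 0 0 2 240;-6 15 0 0 0 2 240;-6 15 0 0 0 2 240;-6 15 0 0 0 2 240;-6 15 0 0 0 1.5 240;-2 5 0 0 0 0 240")

```text
time: 8.42
position: [0.4017, 0.3255, 0.2186]
tool_rot: [0.538, -3.095, -0.002]
ft_force: [-0.3, 0.7, -0.5]
grip_width: 0.191
grip_force: 39.9
```

Call:
move_arm(increments="0 0 0 0 0 0 240;0 0 0 0 0 0 240;0 0 0 0 0 0 240;0 0 0 0 0 0 240;0 0 0 0 0 0 240;0 0 0 0 0 0 240;0 0 0 0 0 0 240;0 0 0 0 0 0 240")

```text
time: 9.08
position: [0.4036, 0.322, 0.2189]
tool_rot: [-0.529, 3.097, 0.0]
ft_force: [0.8, -0.3, -0.8]
grip_width: 0.192
grip_force: 39.9
```

Run:
```python
from h import *
np.set_printoptions(precision=4,suppress=True)
S=ctrl.get_image("scene");W=cloud(S)
s=ctrl.get_state();print(s["position"],s["tool_rot"],s["ft_force"])
c=np.array([.404,.3237])
m=(W[...,2]>.182)&(W[...,2]<.194)&(np.linalg.norm(W[...,:2]-c,axis=-1)<.03)
P=W[m];print("collar",len(P),P.min(0),P.max(0),P.mean(0),cv2.minEnclosingCircle((P[:,:2]*1e3).astype(np.float32)))
m=(W[...,2]>.104)&(W[...,2]<.112)&(np.linalg.norm(W[...,:2]-c,axis=-1)<.035)
P=W[m];print("rim",len(P),P.min(0),P.max(0))
# pixel centroids
u,v=map(int,proj(S,[.404,.3237,.15]));print(u,v);save(S,"e2.png",(u-40,v-45,u+40,v+45),6)
for z in(.11,.15,.2):print(proj(S,np.array([.404,.3237,z])))
```

```text
[0.4036 0.322  0.2188] [-0.5297  3.0965  0.0002] [ 0.9157 -0.3274 -1.0807]
collar 162 [0.3874 0.305  0.1835] [0.4219 0.3399 0.194 ] [0.4008 0.3247 0.1879] ((404.46881103515625, 323.0681457519531), 18.12221908569336)
rim 277 [0.381  0.2975 0.1041] [0.4311 0.3466 0.1109]
191 235
(np.float64(192.871521628962), np.float64(252.43500909228487))
(np.float64(191.14993599261683), np.float64(235.50255641061855))
(np.float64(188.8495662711199), np.float64(212.87754105426654))
```

View pics/e2.png

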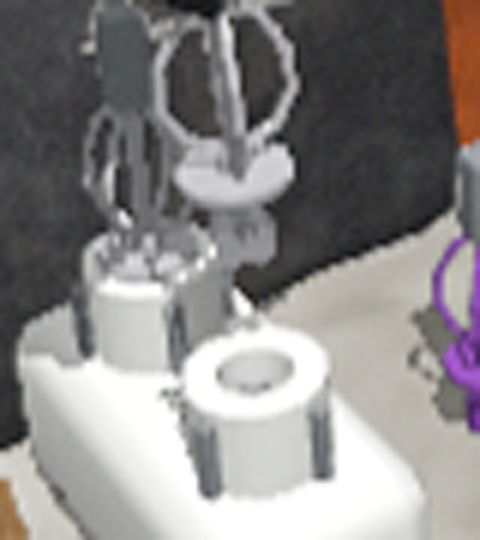

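The beater is above the front turret: collar at (235,175), foot at (245,240), mouth at (255,370). Next I'll refine the collar-to-mouth offset within this one view.

```bash
cat > m.py <<'E'
from h import *
np.set_printoptions(precision=4,suppress=True)
from scipy.optimize import least_squares
def fitc(P,r):
    P=P[:,:2];h=cv2.convexHull((P*1e3).astype(np.float32))[:,0]/1e3
    f=lambda p:np.hypot(*(h-p[:2]).T)-p[2]
    s=least_squares(f,[*P.mean(0),r],loss="soft_l1",f_scale=.001);return s.x
A=[]
for i in range(3):
    S=ctrl.get_image("scene");W=cloud(S);r=np.linalg.norm(W[...,:2]-[.4045,.323],axis=-1)
    z=W[...,2]
    rim=(r<.0265)&(z>.105)&(z<.113)
    k,l,st,_=cv2.connectedComponentsWithStats(rim.astype(np.uint8));rim=l==1+st[1:,4].argmax()
    cn,_=cv2.findContours(rim.astype(np.uint8),cv2.RETR_CCOMP,cv2.CHAIN_APPROX_NONE)
    cn=sorted(cn,key=len)[-2:]
    out=[]
    z0=np.median(z[rim])
    for c in cn:
        e=cv2.fitEllipse(c);uv=np.array(e[0])
        d=rot(S["orientation"])@[(uv[0]-S["cx"])/S["fx"],(uv[1]-S["cy"])/S["fy"],1]
        o=np.array(S["position"]);out.append((o+d*(z0-o[2])/d[2])[:2])
    # collar circle from depth band
    cz=(r<.025)&(z>.178)&(z<.1945);P=W[cz]
    print("z0",z0,"hole/outer",out[0],out[1],"lens",[len(c) for c in cn],"rimhull",fitc(W[rim],.024),"collar",fitc(P,.018),P[:,2].max())
s=ctrl.get_state();print(s["position"])
E
python3 m.py
```

```text
z0 0.10863271940371838 hole/outer [0.405  0.3225] [0.4043 0.3232] lens [30, 59] rimhull [0.4062 0.3219 0.0235] collar [0.4044 0.3232 0.0173] 0.1935902872501934
z0 0.10858809089395366 hole/outer [0.4054 0.3225] [0.4046 0.3228] lens [32, 59] rimhull [0.4066 0.3219 0.0234] collar [0.4044 0.3229 0.0171] 0.19376453243504116
z0 0.10863169692972252 hole/outer [0.4047 0.3227] [0.4044 0.3231] lens [30, 59] rimhull [0.4067 0.3219 0.0236] collar [0.4042 0.3229 0.017 ] 0.19449239083442582
[0.4035 0.3221 0.2188]
```

Call:
move_arm(increments="1 -0.4 -8 0 0 0 240;0 0 -8 0 0 0 240;0 0 -8 0 0 0 240;0 0 -8 0 0 0 240;0 0 -6 0 0 0 240;0 0 -4 0 0 0 240;0 0 0 0 0 0 240;0 0 0 0 0 0 240")

```text
time: 9.95
position: [0.4045, 0.3217, 0.1766]
tool_rot: [0.53, -3.096, 0.0]
ft_force: [-0.9, -0.4, -0.6]
grip_width: 0.193
grip_force: 39.9
```

Call:
move_arm(increments="0 0 -2 0 0 0 240;0 0 -2 0 0 0 240;0 0 -2 0 0 0 240;0 0 -2 0 0 0 240;0 0 -2 0 0 0 240;0 0 0 0 0 0 240;0 0 0 0 0 0 240;0 0 0 0 0 0 240")

```text
time: 10.62
position: [0.4046, 0.3218, 0.1668]
tool_rot: [-0.53, 3.096, 0.0]
ft_force: [0.1, 0.1, -0.8]
grip_width: 0.192
grip_force: 39.9
```

Call:
move_arm(increments="0 0 -2 0 0 0 240;0 0 -2 0 0 0 240;0 0 -2 0 0 0 240;0 0 -2 0 0 0 240;0 0 -1 0 0 0 240;0 0 0 0 0 0 240;0 0 0 0 0 0 240;0 0 0 0 0 0 240")

```text
time: 11.28
position: [0.4046, 0.3217, 0.1578]
tool_rot: [-0.53, 3.097, 0.0]
ft_force: [0.2, 0.1, -0.9]
grip_width: 0.188
grip_force: 39.9
```

Call:
move_arm(increments="0 0 -1.5 0 0 0 240;0 0 -1.5 0 0 0 240;0 0 -1 0 0 0 240;0 0 -1 0 0 0 240;0 0 -1 0 0 0 240;0 0 0 0 0 0 240;0 0 0 0 0 0 240;0 0 0 0 0 0 240")

```text
time: 11.95
position: [0.4046, 0.3217, 0.1518]
tool_rot: [-0.53, 3.096, 0.0]
ft_force: [1.0, -0.2, -0.2]
grip_width: 0.191
grip_force: 39.9
```

Meshed (foot about 22 mm below the rim). Now I'll press home against the spring.

Call:
move_arm(increments="0 0 -1 0 0 0 240;0 0 -1 0 0 0 240;0 0 -1 0 0 0 240;0 0 -1 0 0 0 240;0 0 0 0 0 0 240;0 0 0 0 0 0 240;0 0 0 0 0 0 240;0 0 0 0 0 0 240", grip_force=55)

```text
time: 12.62
position: [0.4047, 0.3218, 0.148]
tool_rot: [-0.53, 3.096, 0.0]
ft_force: [-0.3, -1.3, 4.2]
grip_width: 0.186
grip_force: 54.9
```

Call:
move_arm(increments="0 0 -1 0 0 0 240;0 0 -1 0 0 0 240;0 0 -1 0 0 0 240;0 0 -1 0 0 0 240;0 0 0 0 0 0 240;0 0 0 0 0 0 240;0 0 0 0 0 0 240;0 0 0 0 0 0 240")

```text
time: 13.28
position: [0.4048, 0.3219, 0.1442]
tool_rot: [-0.53, 3.096, 0.001]
ft_force: [0.8, -1.2, 6.7]
grip_width: 0.184
grip_force: 54.9
```

Call:
move_arm(increments="0 0 -0.5 0 0 0 240;0 0 -0.5 0 0 0 240;0 0 -0.5 0 0 0 240;0 0 0 0 0 0 240;0 0 0 0 0 0 240;0 0 0 0 0 0 240;0 0 0 0 0 0 240;0 0 0 0 0 0 240")

```text
time: 13.95
position: [0.4052, 0.322, 0.1439]
tool_rot: [-0.529, 3.095, 0.002]
ft_force: [-1.3, -2.7, 11.1]
grip_width: 0.188
grip_force: 55.0
```

Call:
move_arm(increments="0 0 -0.7 0 0 0 240;0 0 -0.7 0 0 0 240;0 0 -0.6 0 0 0 240;0 0 0 0 0 0 240;0 0 0 0 0 0 240;0 0 0 0 0 0 240;0 0 0 0 0 0 240;0 0 0 0 0 0 240")

```text
time: 14.62
position: [0.4057, 0.3221, 0.1438]
tool_rot: [-0.529, 3.094, 0.003]
ft_force: [-3.4, -4.0, 20.7]
grip_width: 0.189
grip_force: 55.0
```

Run:
```python
from h import *
S=ctrl.get_image("scene")
s=ctrl.get_state();print(s["position"],s["ft_force"],s["grip_width"])
u,v=map(int,proj(S,[.404,.3237,.13]));save(S,"f1.png",(u-40,v-45,u+40,v+45),6)
```

```text
[0.40566345 0.3221052  0.14382767] [-3.69836967 -4.2101979  20.6498975 ] 0.18693106106954488
```

View pics/f1.png

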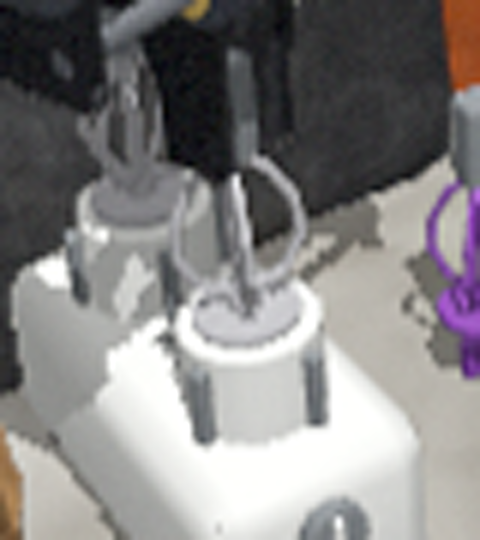

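The collar at (250,315) lies flat on the rim. The measured height matches the predicted home height (0.1438 m), with about 20 N of push.

```bash
python3 -c "
from bench import ctrl
print(ctrl.close_job())"
```

```text
the job is handed in; nothing more can be done
None
```

The spare wire beater is in the empty front spindle with its splines meshed and its collar on the rim; the gripper still holds it and presses it home with about 20 N, and the job is handed in.

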